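# Slide the top titration tile onto the lab jack and stand the flask on it

## Robot

A 6-joint arm with a two-finger parallel gripper is mounted at the origin on the work surface. World frame = base frame: x ahead of the robot, y to its left, z up, the work surface at z = 0. Lengths are in m, angles in rad, forces in N, time in s.
With the tool pointing down it reaches from about 0.35 to 0.975 m from the base axis. Payload 4.9 kg.
Tool frame: the origin (TCP) lies midway between the tips of the shut fingers; the grasp point (between the pads) lies behind it (manip.grasp_offset is the y of the grasp point in the tool frame, in m); y points along the fingers, z is the direction in which the jaws open and shut, and the axes are right-handed (so a half turn about y gives the same grasp; the last joint's range is limited). The gripper opens to 85 mm and grips with 20 to 120 N. Pads are 22 mm wide; open, the fingers measure 114 mm over their backs; the gripper's body (76 mm by 85 mm) begins 54 mm behind the grasp point. The pads swing forward as they close: fully open they stand 13 mm farther back than shut.
Start: joints at [-0.119, 0.053, 1.613, -0, 1.476, -0.119], TCP at [0.625, 0, 0.231] pointing down, gripper open.
Joint ranges: [-3.01, 3.01], [-1.01, 2.22], [0.06, 2.58], [-1.02, 4.17], [0.09, 2.62], [-3.14, 3.14]. Speed limits (rad/s): [2.57, 2.57, 3.14, 3.14, 3.14, 3.14].

## Interface

Orientations are given as a unit quaternion [w, x, y, z].
In Python, from plant import manip gives the robot as it stands. The module is installed in compiled form; this text tells all that it offers.
- The arm moves only by the shell command python3 -m jog 'ROWS'. ROWS is a JSON object of lists of equal length, an entry for each row: "offset": the shift along the world's x, y, z in units of 50 mm (1.0 is 50 mm), a list of three; "angular": the turn, a rotation vector about the world's x, y, z in units of 6 degrees (1.0 is 6 degrees), a list of three; "jaw": the finger opening in mm, from 0 to 85.4. In form: {"offset": [[tx, ty, tz], ...], "angular": [[ax, ay, az], ...], "jaw": [jaw, ...]}. A call has 1 to 12 rows; each row shifts and turns the commanded pose from where the row before left it; what a row does not reach is not made up. A row lasts 1/10 s, in which the tool goes at most 50 mm and 8.59 degrees, less where a joint would pass 70% of its speed; a pose out of reach is approached as far as the arm can. A call is refused whole if a number of a shift passes 1 or a number of a turn 1, either way. A call with a gripper value outside its range is refused whole. The fingers move at their own pace and stop on an object; the grip force is fixed at half the most. Time passes only in rows, so rows that do not move let the fingers close. It gives the time, the measured TCP pose, the force and the opening at its end, in the units of the state.
- manip.state(): the state, without advancing time (a new reading comes with each control period).
- manip.grab_frame(name): name is "scene" or "side" or "wrist"; returns the picture (480x640x3 uint8, blue, green, red); there is no depth.
- manip.camera_model(name): a dict with "fx", "fy", "cx", "cy" (pixels), "rvec" (rotation vector, rad) and "tvec" (3), from world to camera coordinates, as OpenCV has them; the wrist camera has in their place "mount" (4x4, takes a point from camera to tool coordinates, whose origin is the TCP and whose axes are the tool frame's). Camera axes: x right, y down, z forward; pixel columns grow to the right and rows downward; lengths in m; the calibration is good to about 2 mm. A picture is of the moment at which its call begins: read the wrist's pose just before it. camera_model takes no time and is no camera call.
- manip.job_done(): hands the job in, once; it reports no verdict.
The state is a dict: "time": time; "joint_pos": joint angles; "joint_vel": joint speeds; "joint_efforts": joint torques, N m; "tool_pos": TCP position; "tool_rot": TCP orientation; "contact_force": force on the tool from outside, world axes, zero at the start; "ft_torque": the same for the moment, N m; "gripper_width": opening from 0.0 (shut) to 1.0 (fully open).
Only numpy, scipy, OpenCV 4.12 (cv2) and the standard library are available. Lean on these libraries where they do the work, as an engineer would, in place of code of your own. Each camera call takes 0.05 s, during which the arm holds its last target.

## Task

Get the titration place ready: slide the top white tile sideways off the stack onto the platform of the lab jack beside it, keeping it flat (do not lift or tip it), until it lies centred and square on the platform; the other tiles must stay stacked as they are. Then stand the conical flask upright in the middle of that tile, setting it down without dropping it. Leave the beaker, the jar and the dish where they are.

Things in the scene. Friction and masses are not known exactly. Their poses are not given: they have to be found in the camera images.
- mat: Thin dark blue-grey bench mat, 420 x 460 x 2 mm, fixed on the bench; origin at the centre of its underside, so its top lies 2 mm above the origin. Everything else here stands on it.
- jack: Low metal lab jack, fixed: square platform 140 x 140 x 6 mm on scissor arms. Origin at the centre of its underside, x and y along the platform's sides, z up; platform top at 62 mm, 2 mm lower than the underside of the top tile. A 28 mm black knob sticks out 20 mm on the +x side, below the platform. It stands on the +y or the -y side of the stack, 5 to 20 mm from the tiles.
- plinth: Plywood block, 130 x 130 x 24 mm, fixed, on which the stack of five tiles lies; origin at the centre of its underside.
- tile_top: The top tile of the stack: white glazed ceramic, flat, square, 120 x 120 x 10 mm, edges rounded by 1.5 mm, about 0.33 kg. Origin at the centre of its underside; x and y along its sides, z up. Too wide to grip across: it is meant to be pushed by its edge. Loose.
- tile_2: Second tile from the top, loose, same as the top tile (120 x 120 x 10 mm), lying in the stack up to 2 mm out of line with its neighbours. Origin at the centre of its underside.
- tile_3: Third tile from the top, loose, same as the top tile (120 x 120 x 10 mm), lying in the stack up to 2 mm out of line with its neighbours. Origin at the centre of its underside.
- tile_4: Fourth tile from the top, loose, same as the top tile (120 x 120 x 10 mm), lying in the stack up to 2 mm out of line with its neighbours. Origin at the centre of its underside.
- tile_5: Fifth (lowest) tile from the top, loose, same as the top tile (120 x 120 x 10 mm), lying in the stack up to 2 mm out of line with its neighbours. Origin at the centre of its underside.
- flask: Clear glass conical flask, 106 mm tall: round foot 64 mm across, cone narrowing up to a straight cylindrical neck 26 mm across from 64 to 106 mm above the foot, a thin white line round the neck's foot. Loose, about 0.12 kg. Origin at the centre of its foot, z up along its axis. Grip it by the neck.
- beaker: Clear glass beaker, 52 mm across, 70 mm tall, loose bystander on the mat. Origin at the centre of its foot.
- jar: Small amber jar with white cap, 48 mm across, 55 mm tall, loose bystander beyond the stack and jack. Origin at the centre of its foot.
- dish: Small white porcelain dish, 72 mm across, 30 mm tall, loose bystander beyond the stack and jack. Origin at the centre of its foot.
Not all that is in view belongs to the job. Several things have the shape of the jack; the one meant has the colours described above. Leave any green look-alike of the tile_top alone.

How it is judged:
On the way:
1. the tile lies flat, centred and square on the jack's platform, let go, with the flask not yet on it (x of tile_top in the frame of jack between -0.015 and 0.015 m and y of tile_top in the frame of jack between -0.015 and 0.015 m and z of tile_top in the frame of jack between 0.0595 and 0.0645 m and angle between the x axis of tile_top and the x axis of jack, either way round below 0.14 rad and angle between tile_top's own z axis and vertical below 0.03 rad and linear speed of tile_top below 0.01 m/s and contact force between the fingers and tile_top below 0.1 N and horizontal distance between flask and tile_top above 0.08 m), for 0.2 s.
At the end, for the whole second after the job is handed in: The top tile lies flat on the jack platform, within 15 mm of its centre along each side and 0.14 rad of square; the flask stands upright on it, at rest and let go, within 20 mm of the tile's centre; each other tile is within 8 mm of its start (x of tile_top in the frame of jack between -0.015 and 0.015 m and y of tile_top in the frame of jack between -0.015 and 0.015 m and z of tile_top in the frame of jack between 0.0595 and 0.0645 m and angle between the x axis of tile_top and the x axis of jack, either way round below 0.14 rad and angle between tile_top's own z axis and vertical below 0.03 rad and horizontal distance between flask and tile_top below 0.02 m and z of flask in the frame of tile_top between 0.008 and 0.012 m and angle between flask's own z axis and vertical below 0.05 rad and linear speed of each of flask, tile_top below 0.01 m/s and contact force between the fingers and flask below 0.1 N and distance of each of tile_2, tile_3, tile_4, tile_5 from where it was at the start of the episode below 0.008 m); the robot touches nothing.
It fails at once if the top tile is lifted (more than 12 mm above where it lay) or tipped (more than 0.15 rad) (z of tile_top in the frame of jack above 0.076 m or angle between tile_top's own z axis and vertical above 0.15 rad).
It fails at once if another tile of the stack is shifted by more than 8 mm (distance of any of tile_2, tile_3, tile_4, tile_5 from where it was at the start of the episode above 0.008 m).
It fails at once if the flask is tipped by more than 0.5 rad (angle between flask's own z axis and vertical above 0.5 rad).
It fails at once if the flask is dropped (falls freely for more than about 8 mm) (contact force between the fingers and flask below 0.05 N and linear speed of flask above 0.4 m/s).
It fails at once if the beaker, the jar or the dish is shifted by more than 15 mm or tipped over (distance of any of beaker, jar, dish from where it was at the start of the episode above 0.015 m or angle between any of beaker, jar, dish's own z axis and vertical above 0.3 rad).
It also fails if it takes over 58 s, if anything falls off the work surface, if the arm or the gripper's body presses on something with over 40 N, if the wrist force passes 120 N, or if a joint passes its speed limit or range.

## Working session

There is one attempt and no reset: what is moved stays moved. The work goes in short steps, Python scripts to look and compute and a shell command to move; the robot and the scene stay as the last step left them, time stands still between calls to the robot, and variables do not carry over. Pictures are saved under pics/ and viewed, and the job is handed in when it is done.

```bash
ls; mkdir -p pics; cat > h.py <<'E'
import numpy as np, cv2
from plant import manip
from scipy.spatial.transform import Rotation as R
def cam(name, st=None):
    m=manip.camera_model(name)
    K=np.array([[m['fx'],0,m['cx']],[0,m['fy'],m['cy']],[0,0,1]])
    if 'mount' in m:
        st=st or manip.state()
        T=np.eye(4); q=st['tool_rot']; T[:3,:3]=R.from_quat([q[1],q[2],q[3],q[0]]).as_matrix(); T[:3,3]=st['tool_pos']
        W=T@np.array(m['mount']); Wi=np.linalg.inv(W); return K,Wi[:3,:3],Wi[:3,3]
    return K,cv2.Rodrigues(np.array(m['rvec'],float))[0],np.array(m['tvec'],float).ravel()
def ray(c,uv):
    K,Rm,t=c; d=Rm.T@np.linalg.inv(K)@np.array([uv[0],uv[1],1.]); return -Rm.T@t,d
def onz(c,uv,z):
    o,d=ray(c,uv); return o+d*(z-o[2])/d[2]
def proj(c,p):
    K,Rm,t=c; x=K@(Rm@np.array(p)+t); return x[:2]/x[2]
E
python3 - <<'E'
from h import *
s=manip.state(); print(s, manip.grasp_offset)
for n in ('scene','side','wrist'):
    c=cam(n); print(n,c[0][0,0],-c[1].T@c[2],c[1][2])
    cv2.imwrite(f'pics/{n}0.png',manip.grab_frame(n))
E
```

```text
pics
{'time': 0.0, 'joint_pos': array([-1.18998668e-01,  5.33310265e-02,  1.61431954e+00,  2.60673184e-06,
        1.47601639e+00, -1.19011724e-01]), 'joint_vel': array([-7.04234707e-05,  4.38272216e-04, -1.36989156e-03,  1.44811677e-03,
       -8.98313642e-04,  1.32877176e-03]), 'joint_efforts': array([ 2.70554956e-04, -3.93670499e+01, -3.70175600e+01, -1.62778279e-04,
        6.93513779e-03, -6.06393527e-06]), 'tool_pos': array([6.24361690e-01, 7.82978487e-05, 2.30063789e-01]), 'tool_rot': array([ 0.49955031, -0.50045555,  0.50057357, -0.49941949]), 'contact_force': array([-0.18286285,  0.66121412,  0.19926669]), 'ft_torque': array([-0.02338162,  0.03205095,  0.05233828]), 'gripper_width': 0.9990909227166175} -0.0187
scene 464.9730394758975 [ 1.14236227 -0.0072135   0.9076358 ] [-0.55884038  0.0444663  -0.82808223]
side 486.6299632091247 [0.04346827 0.59449429 0.52086935] [ 0.61112941 -0.6234541  -0.4876739 ]
wrist 395.95654407932574 [0.6238071  0.0673403  0.37161205] [-0.00105106 -0.26749415 -0.96355891]
```

View pics/scene0.png

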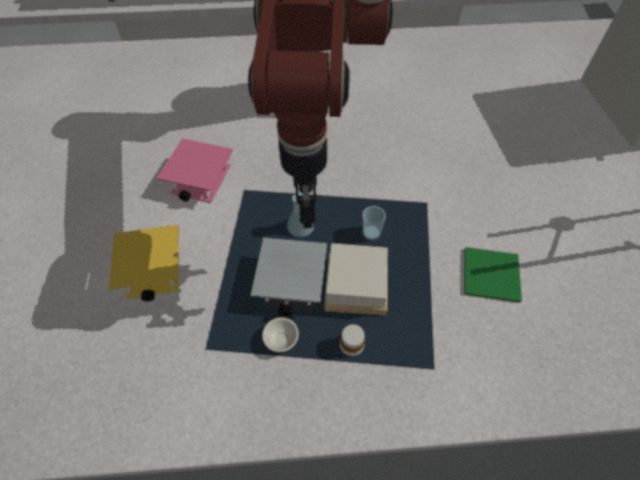

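View pics/side0.png

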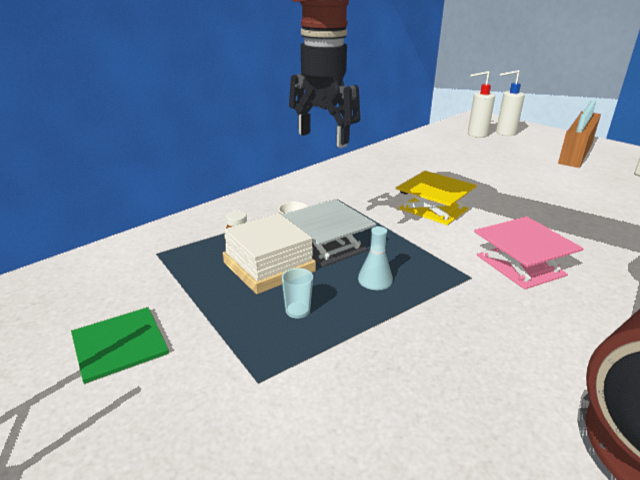

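View pics/wrist0.png

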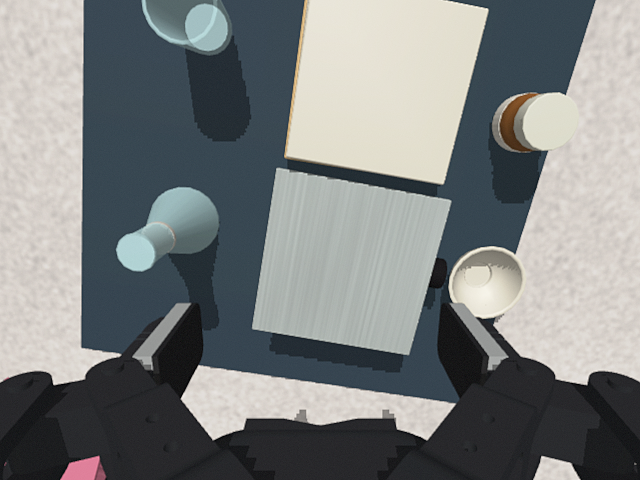

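The jack meant is the bare grey metal one on the mat at scene (290,270). Its look-alikes are the pink jack at (197,168) and the yellow one at (147,265). The tile is the cream one at (358,265), not the green slab at (492,273). The jack is on the −y side of the stack, so the push goes towards −y with both fingertips on the tile's +y edge. I'll move back for a full wrist view.

```bash
python3 -m jog '{"offset":[[0,0.6,0.6],[0,0.6,0.6],[0,0.2,0.2],[0,0,0],[0,0,0]],"angular":[[0,0,0],[0,0,0],[0,0,0],[0,0,0],[0,0,0]],"jaw":[40,40,40,40,40]}'
python3 - <<'E'
from h import *
s=manip.state(); print(s['tool_pos'],s['joint_vel'].round(3),s['gripper_width'])
cv2.imwrite('pics/wrist1.png',manip.grab_frame('wrist')); cv2.imwrite('pics/side1.png',manip.grab_frame('side'));cv2.imwrite('pics/scene1.png',manip.grab_frame('scene'))
np.save('s1.npy',s,allow_pickle=True)
E
```

```text
time: 0.65
tool_pos: [0.6246, 0.0694, 0.2998]
tool_rot: [-0.499, 0.501, -0.5, 0.5]
contact_force: [-1.4, 0.3, -0.5]
gripper_width: 0.471
[0.62455875 0.06944146 0.29976493] [-0.015  0.012  0.024  0.002  0.     0.001] 0.4705955512128512
```

View pics/wrist1.png

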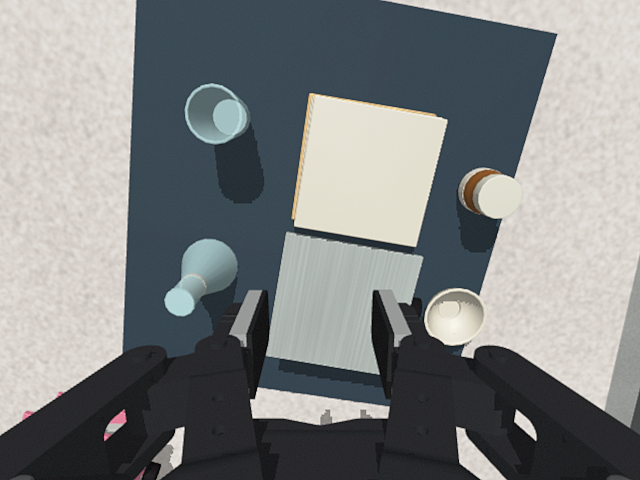

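View pics/side1.png

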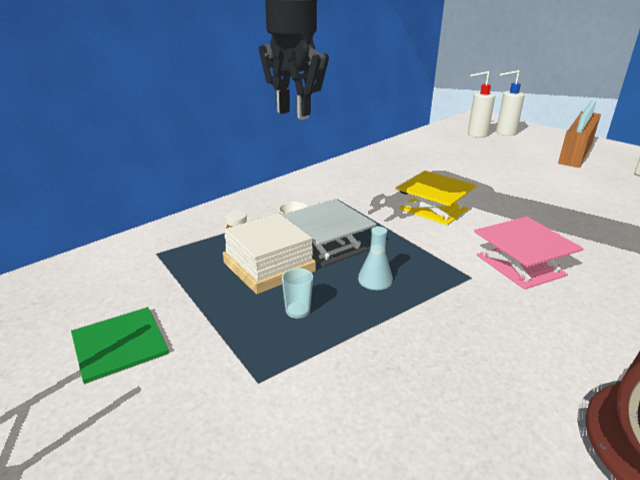

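The wrist view shows the whole tile, with corners near (310,95), (446,118), (416,246) and (296,226). The jack's front edge runs from (287,233) to (422,256), the beaker is at (216,113), and the flask's foot is at (209,266). Next I'll measure all of them.

```bash
cat > meas.py <<'E'
from h import *
def quad(mask):
    mask=cv2.morphologyEx(mask,cv2.MORPH_OPEN,np.ones((3,3)))
    cs,_=cv2.findContours(mask,cv2.RETR_EXTERNAL,cv2.CHAIN_APPROX_NONE)
    return cs
def best(cs,pt):
    return max([c for c in cs if cv2.pointPolygonTest(c,pt,True)>-3 and cv2.contourArea(c)>500],key=cv2.contourArea)
def corners(c):
    h=cv2.convexHull(c)
    for e in np.arange(2,20,.5):
        a=cv2.approxPolyDP(h,e,True)
        if len(a)==4: break
    a=a[:,0].astype(float)
    # refine by line fits on edge pixels
    P=c[:,0].astype(float); L=[]
    for i in range(4):
        p,q=a[i],a[(i+1)%4]; d=(q-p)/np.linalg.norm(q-p); n=np.array([-d[1],d[0]])
        r=P-p; s=r@d; k=(abs(r@n)<3)&(s>8)&(s<np.linalg.norm(q-p)-8)
        vx,vy,x,y=cv2.fitLine(P[k].astype(np.float32),cv2.DIST_HUBER,0,.01,.01).ravel(); L.append(np.cross([x,y,1],[x+vx,y+vy,1]))
    out=[]
    for i in range(4):
        x=np.cross(L[i-1],L[i]); out.append(x[:2]/x[2])
    return np.array(out)
def report(name,c,uv,z):
    W=np.array([onz(c,u,z)[:2] for u in uv])
    e=[np.linalg.norm(W[i]-W[(i+1)%4])*1000 for i in range(4)]
    ang=[]
    for i in range(4):
        d=W[(i+1)%4]-W[i]; t=np.degrees(np.arctan2(d[1],d[0])); ang.append((t+45)%90-45)
    print(name,'uv',uv.round(1).tolist(),'W',W.round(4).tolist(),'ctr',W.mean(0).round(4),'edges',np.round(e,1),'ang',np.round(ang,2))
E
python3 - <<'E'
from meas import *
s1=np.load('s1.npy',allow_pickle=True).item(); c1=cam('wrist',s1)
im=cv2.imread('pics/wrist1.png').astype(int); B,G,Rr=im[...,0],im[...,1],im[...,2]
m=((Rr>190)&(Rr-B>10)&(Rr-B<45)).astype(np.uint8)*255
cs=quad(m); t=best(cs,(370,170)); report('tile',c1,corners(t),.076)
s0=dict(s1); s0['tool_pos']=np.array([6.24361690e-01, 7.82978487e-05, 2.30063789e-01]); s0['tool_rot']=np.array([ 0.49955031, -0.50045555,  0.50057357, -0.49941949])
c0=cam('wrist',s0)
im=cv2.imread('pics/wrist0.png').astype(int); B,G,Rr=im[...,0],im[...,1],im[...,2]
m=((abs(Rr-G)<25)&(G>=Rr)&(B>120)).astype(np.uint8)*255
cv2.imwrite('pics/mj.png',m)
cs=quad(m); t=best(cs,(350,260)); report('jack',c0,corners(t),.064)
report('tile w0',c0,np.array([[285,157],[444,183],[488,10],[305,0]],float),.076)
# scene & side
for n in('scene','side'):
    c=cam(n)
    im=cv2.imread(f'pics/{n}1.png')
    cv2.imwrite(f'pics/{n}crop.png',cv2.resize(im[200:380,200:420] if n=='scene' else im[190:340,200:420],None,fx=3,fy=3,interpolation=cv2.INTER_NEAREST))
    for nm,p in (('tile?',None),):
        pass
E
```

```text
tile uv [[312.2, 95.3], [446.4, 119.4], [414.9, 245.7], [294.1, 225.2]] W [[0.6168, 0.1664], [0.7351, 0.1465], [0.7148, 0.0305], [0.5992, 0.0507]] ctr [0.6665 0.0985] edges [119.9 117.7 117.4 117.1] ang [-9.59 -9.92 -9.88 -8.67]
jack uv [[276.3, 168.1], [451.0, 200.2], [408.2, 354.5], [251.6, 328.3]] W [[0.59, 0.04], [0.7261, 0.0153], [0.7007, -0.121], [0.5648, -0.0959]] ctr [ 0.6454 -0.0404] edges [138.4 138.6 138.2 138.2] ang [-10.31 -10.55 -10.47 -10.48]
tile w0 uv [[285.0, 157.0], [444.0, 183.0], [488.0, 10.0], [305.0, 0.0]] W [[0.5979, 0.0491], [0.7157, 0.0302], [0.7354, 0.1451], [0.6135, 0.151]] ctr [0.6656 0.0939] edges [119.4 116.6 122.  103.2] ang [-9.11 -9.69 -2.78 -8.71]
```

View pics/scenecrop.png

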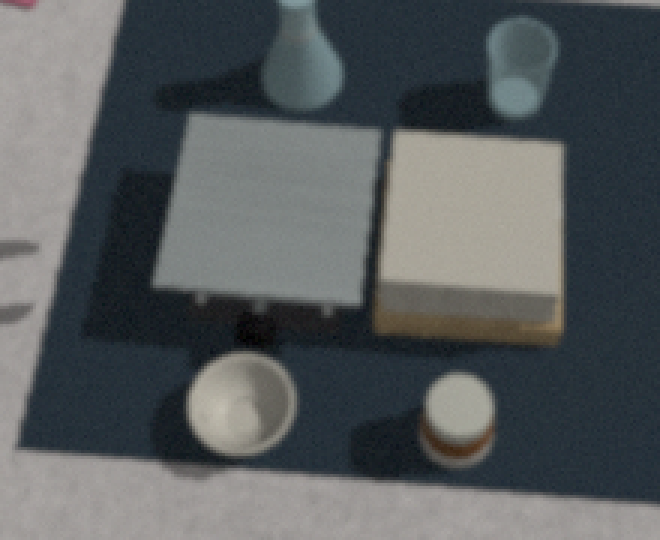

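View pics/sidecrop.png

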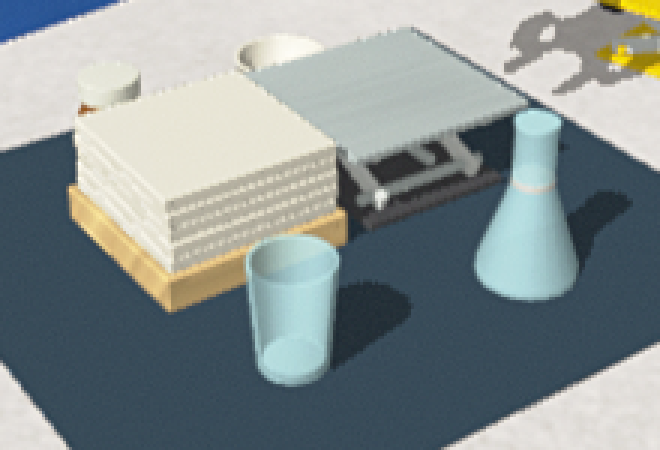

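```bash
python3 - <<'E'
from h import *
s1=np.load('s1.npy',allow_pickle=True).item(); c1=cam('wrist',s1)
cs=cam('side');cc=cam('scene')
print('flask foot',onz(c1,(209,266),.002),'top',onz(c1,(180,302),.108))
print('beaker rim',onz(c1,(215,113),.072),'foot',onz(c1,(230,117),.002))
print('jar cap',onz(c1,(497,196),.057),'dish',onz(c1,(455,317),.032))
# side crop: x=200+u/3,y=190+v/3
print('side flask top',onz(cs,(200+537/3,190+122/3),.108),'foot',onz(cs,(200+527/3,190+270/3),.002))
print('scene tile corners',[onz(cc,(200+a/3,200+b/3),.076).round(4)[:2].tolist() for a,b in((393,129),(565,140),(557,297),(385,282))])
print('scene jack corners',[onz(cc,(200+a/3,200+b/3),.064).round(4)[:2].tolist() for a,b in((188,114),(381,129),(361,306),(153,288))])
# fingertip height est. in wrist: tips (258,291),(378,291) ; project expected points at TCP setback
K,Rm,t=c1
T=s1['tool_pos']
for sb in (0,2,4,6): print(sb,[proj(c1,T+[sx*.02,0.011,sb/1000]).round(1) for sx in(-1,1)])
E
```

```text
flask foot [ 0.49350698 -0.0159758   0.002     ] top [ 0.49590835 -0.01383973  0.108     ]
beaker rim [0.53037267 0.15196838 0.072     ] foot [0.52823543 0.1508072  0.002     ]
jar cap [0.79632861 0.0755424  0.057     ] dish [ 0.77659351 -0.06636859  0.032     ]
side flask top [ 0.49312016 -0.01107712  0.108     ] foot [ 0.4931664  -0.01327165  0.002     ]
scene tile corners [[0.6011, 0.0494], [0.62, 0.1701], [0.7414, 0.1457], [0.7215, 0.0336]]
scene jack corners [[0.5685, -0.0974], [0.5926, 0.0416], [0.7319, 0.0167], [0.7076, -0.1215]]
0 [array([269.5, 283.9]), array([374.2, 284. ])]
2 [array([268.9, 285.8]), array([374.9, 285.9])]
4 [array([268.2, 287.9]), array([375.6, 288. ])]
6 [array([267.5, 290. ]), array([376.3, 290. ])]
```

```bash
python3 - <<'E'
from h import *
im=cv2.imread('pics/wrist1.png'); cv2.imwrite('pics/tip.png',cv2.resize(im[270:400,210:430],None,fx=3.6,fy=3.6,interpolation=cv2.INTER_NEAREST))
E
```

```text
(no output)
```

View pics/tip.png

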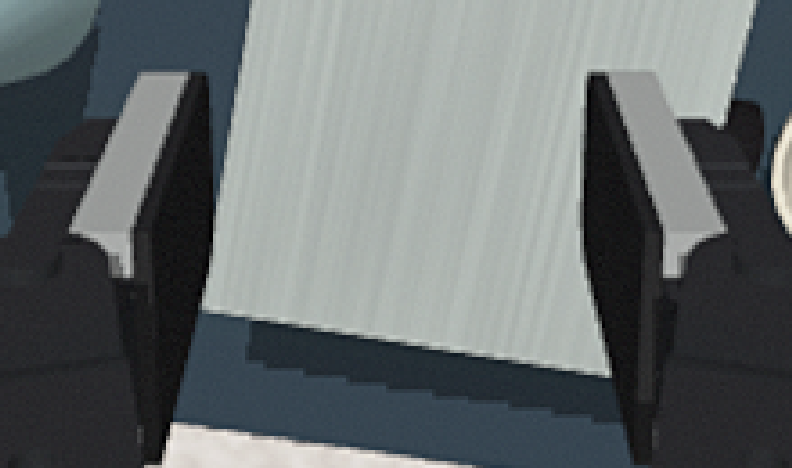

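```bash
python3 -m jog '{"offset":[[0.25,0.53,-0.4],[0.25,0.53,-0.7],[0.25,0.53,-0.7],[0.25,0.53,-0.7],[0.25,0.53,-0.7],[0,0,-0.7],[0,0,0],[0,0,0]],"angular":[[0,0,-0.34],[0,0,-0.34],[0,0,-0.33],[0,0,-0.33],[0,0,-0.33],[0,0,0],[0,0,0],[0,0,0]],"jaw":[40,40,40,40,40,40,40,40]}'
```

```text
time: 1.6
tool_pos: [0.6866, 0.2015, 0.1049]
tool_rot: [0.453, -0.455, 0.542, -0.541]
contact_force: [0.7, -0.5, 1.0]
gripper_width: 0.467
```

```bash
python3 -m jog '{"offset":[[0,0,-0.5],[0,0,-0.7],[0,0,-0.5],[0,0,-0.16],[0,0,0],[0,0,0]],"angular":[[0,0,0],[0,0,0],[0,0,0],[0,0,0],[0,0,0],[0,0,0]],"jaw":[40,40,40,40,40,40]}'
python3 -m jog '{"offset":[[0,0,-0.04],[0,0,-0.04],[0,0,-0.04],[0,0,0]],"angular":[[0,0,0],[0,0,0],[0,0,0],[0,0,0]],"jaw":[40,40,40,40]}'
```

```text
time: 2.2
tool_pos: [0.6895, 0.2024, 0.0165]
tool_rot: [-0.456, 0.453, -0.541, 0.543]
contact_force: [0.6, -0.9, 0.7]
gripper_width: 0.464
time: 2.6
tool_pos: [0.6873, 0.2025, 0.0072]
tool_rot: [0.454, -0.455, 0.542, -0.542]
contact_force: [0.2, -0.2, -0.3]
gripper_width: 0.469
```

```bash
for i in 1 2 3 ; do python3 -m jog '{"offset":[[0,0,-0.04],[0,0,0]],"angular":[[0,0,0],[0,0,0]],"jaw":[40,40]}' | egrep 'pos|force'; done
```

```text
tool_pos: [0.6872, 0.2025, 0.0048]
contact_force: [-0.2, 0.3, 0.4]
tool_pos: [0.6872, 0.2025, 0.0029]
contact_force: [-0.1, -0.8, 0.4]
tool_pos: [0.6873, 0.2025, 0.0009]
contact_force: [-0.4, 0.4, 0.0]
```

```bash
for i in 1 2 ; do python3 -m jog '{"offset":[[0,0,-0.02],[0,0,0]],"angular":[[0,0,0],[0,0,0]],"jaw":[40,40]}' | egrep 'pos|force'; done
```

```text
tool_pos: [0.6877, 0.2025, 0.0006]
contact_force: [-0.9, -0.5, 1.6]
tool_pos: [0.6877, 0.2025, 0.0005]
contact_force: [-2.0, -0.9, 6.0]
```

```bash
python3 -m jog '{"offset":[[0,0,0.4],[0,0,0.6],[0,0,0.36],[0,0,0],[0,0,0]],"angular":[[0,0,0],[0,0,0],[0,0,0],[0,0,0],[0,0,0]],"jaw":[40,40,40,40,40]}'
```

```text
time: 4.1
tool_pos: [0.6878, 0.2025, 0.0679]
tool_rot: [-0.455, 0.454, -0.542, 0.542]
contact_force: [-0.5, 0.2, -0.4]
gripper_width: 0.467
```

```bash
python3 -m jog '{"offset":[[-0.03,-0.2,0],[-0.03,-0.2,0],[-0.013,-0.08,0],[-0.01,-0.06,0],[-0.01,-0.06,0],[-0.01,-0.06,0],[-0.01,-0.06,0],[-0.01,-0.06,0],[-0.01,-0.06,0],[0,0,0]],"angular":[[0,0,0],[0,0,0],[0,0,0],[0,0,0],[0,0,0],[0,0,0],[0,0,0],[0,0,0],[0,0,0],[0,0,0]],"jaw":[40,40,40,40,40,40,40,40,40,40]}'
python3 - <<'E'
from h import *
s=manip.state();print(s['tool_pos'],s['contact_force'])
cv2.imwrite('pics/wrist2.png',manip.grab_frame('wrist')); cv2.imwrite('pics/side2.png',manip.grab_frame('side'))
E
```

```text
time: 5.1
tool_pos: [0.6808, 0.1602, 0.0673]
tool_rot: [-0.454, 0.454, -0.542, 0.542]
contact_force: [-0.6, 0.6, -0.2]
gripper_width: 0.467
[0.68075108 0.16015843 0.06732699] [-0.57629225  0.58927886 -0.21976672]
```

View pics/wrist2.png

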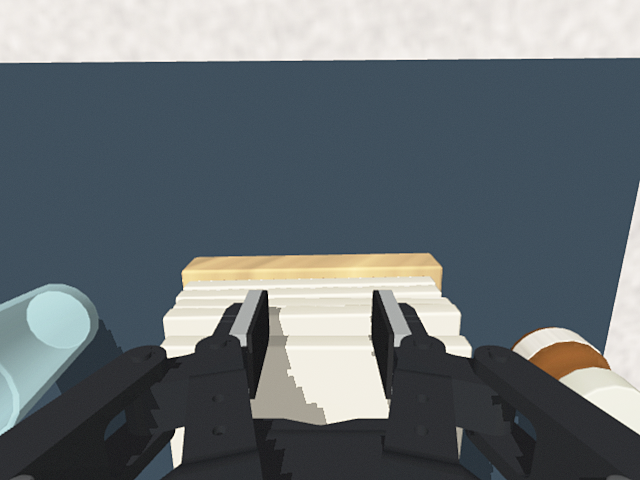

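View pics/side2.png

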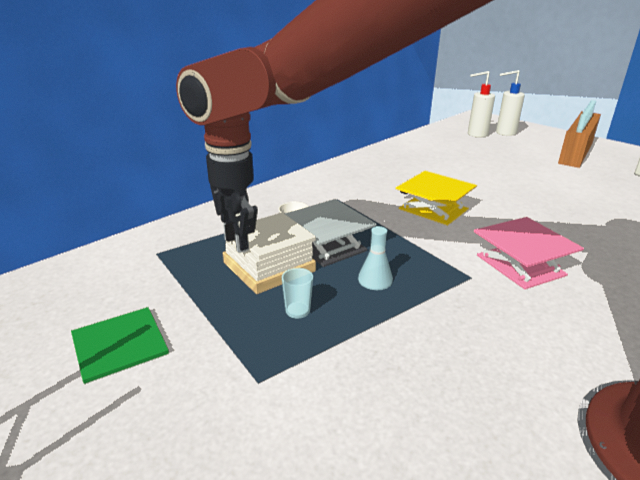

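```bash
python3 - <<'E'
from h import *
im=cv2.imread('pics/side2.png'); a=cv2.resize(im[200:300,200:330],None,fx=5,fy=5,interpolation=cv2.INTER_NEAREST)
cv2.imwrite('pics/c1.png',a)
im=cv2.imread('pics/wrist2.png'); cv2.imwrite('pics/c2.png',cv2.resize(im[240:440,150:480],None,fx=2.4,fy=2.4))
E
```

```text
(no output)
```

View pics/c1.png

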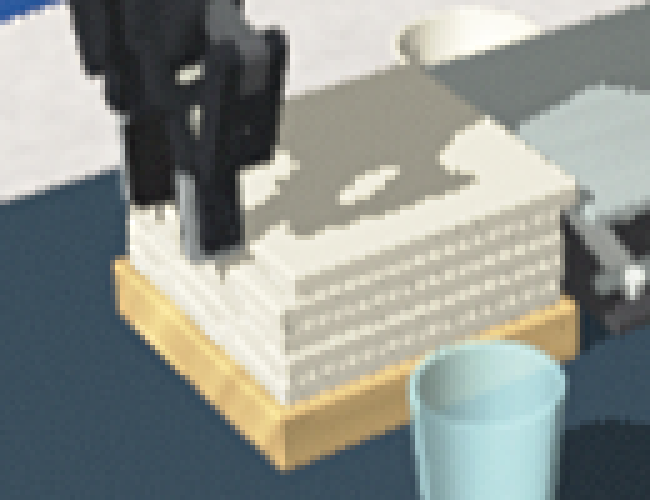

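View pics/c2.png

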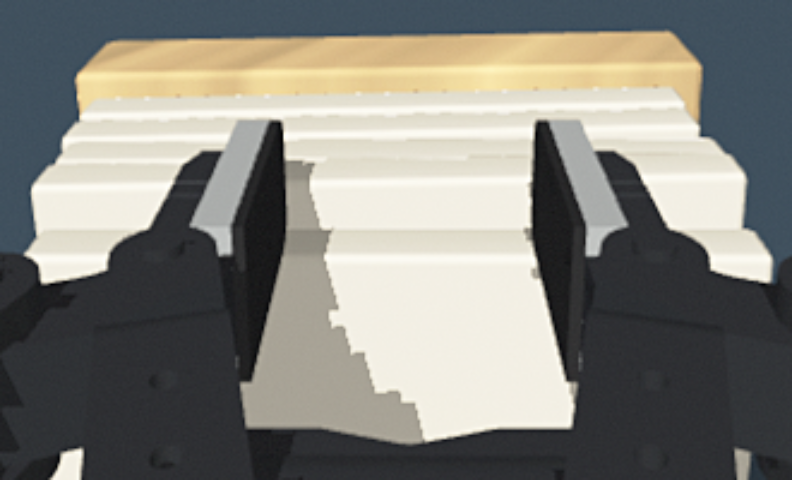

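Only the top tile is moving: a strip of tile 2's face now shows behind it. I'll keep pushing.

```bash
python3 -m jog '{"offset":[[-0.01,-0.06,0],[-0.016,-0.1,0],[-0.016,-0.1,0],[-0.016,-0.1,0],[-0.016,-0.1,0],[-0.016,-0.1,0],[-0.016,-0.1,0],[-0.016,-0.1,0],[-0.016,-0.1,0],[-0.016,-0.1,0],[-0.01,-0.06,0],[0,0,0]],"angular":[[0,0,0],[0,0,0],[0,0,0],[0,0,0],[0,0,0],[0,0,0],[0,0,0],[0,0,0],[0,0,0],[0,0,0],[0,0,0],[0,0,0]],"jaw":[40,40,40,40,40,40,40,40,40,40,40,40]}'
python3 - <<'E'
from h import *
s=manip.state();print(s['tool_pos'],s['contact_force'])
cv2.imwrite('pics/wrist3.png',manip.grab_frame('wrist')); 
a=manip.grab_frame('side');cv2.imwrite('pics/side3.png',cv2.resize(a[180:310,200:400],None,fx=4,fy=4,interpolation=cv2.INTER_NEAREST))
E
```

```text
time: 6.4
tool_pos: [0.6725, 0.1087, 0.0673]
tool_rot: [-0.454, 0.455, -0.542, 0.542]
contact_force: [-0.4, 0.4, 0.2]
gripper_width: 0.468
[0.67253677 0.10868148 0.06730097] [-0.4263675   0.40073873  0.23750394]
```

View pics/side3.png

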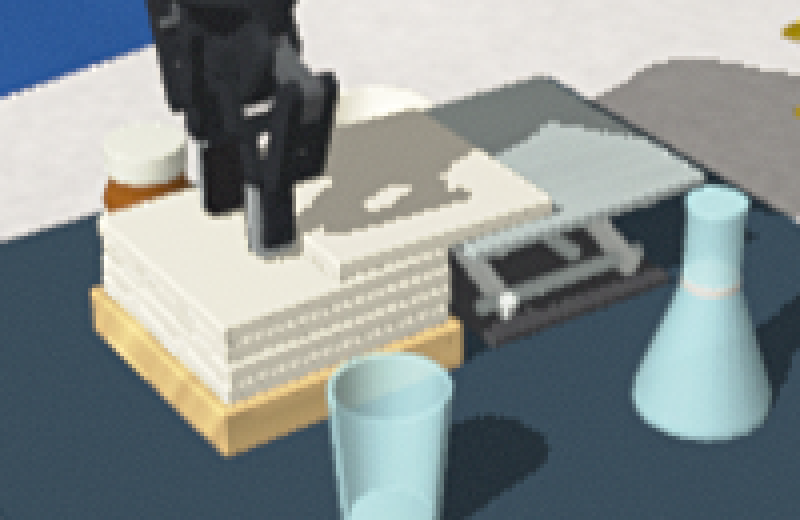

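View pics/wrist3.png

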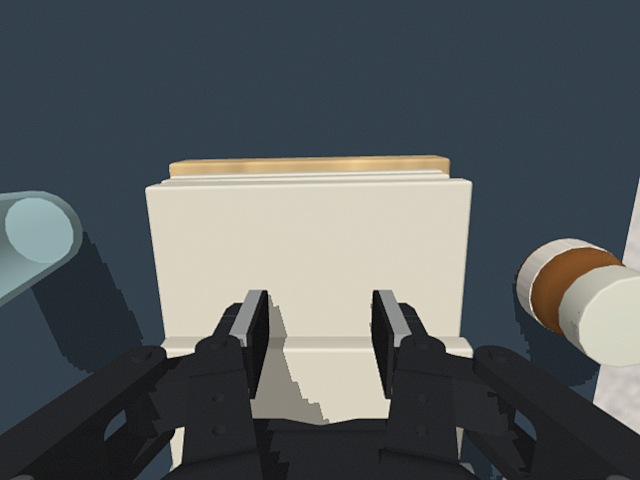

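```bash
python3 -m jog '{"offset":[[-0.01,-0.06,0],[-0.02,-0.12,0],[-0.02,-0.12,0],[-0.02,-0.12,0],[-0.02,-0.12,0],[-0.02,-0.12,0],[-0.02,-0.12,0],[-0.02,-0.12,0],[-0.02,-0.12,0],[-0.02,-0.12,0],[-0.02,-0.12,0],[-0.01,-0.06,0]],"angular":[[0,0,0],[0,0,0],[0,0,0],[0,0,0],[0,0,0],[0,0,0],[0,0,0],[0,0,0],[0,0,0],[0,0,0],[0,0,0],[0,0,0]],"jaw":[40,40,40,40,40,40,40,40,40,40,40,40]}'
python3 - <<'E'
from h import *
s=manip.state();print(s['tool_pos'],s['contact_force'])
a=manip.grab_frame('scene');cv2.imwrite('pics/scene4r.png',a);cv2.imwrite('pics/scene4.png',cv2.resize(a[200:360,200:420],None,fx=3.6,fy=3.6,interpolation=cv2.INTER_NEAREST))
a=manip.grab_frame('side');cv2.imwrite('pics/side4.png',cv2.resize(a[180:310,200:400],None,fx=4,fy=4,interpolation=cv2.INTER_NEAREST))
E
```

```text
time: 7.7
tool_pos: [0.6616, 0.0429, 0.0674]
tool_rot: [-0.454, 0.454, -0.542, 0.542]
contact_force: [0.7, 1.9, -0.8]
gripper_width: 0.47
[0.66161789 0.04287356 0.06738135] [ 0.67987522  1.89697254 -0.78895283]
```

View pics/side4.png

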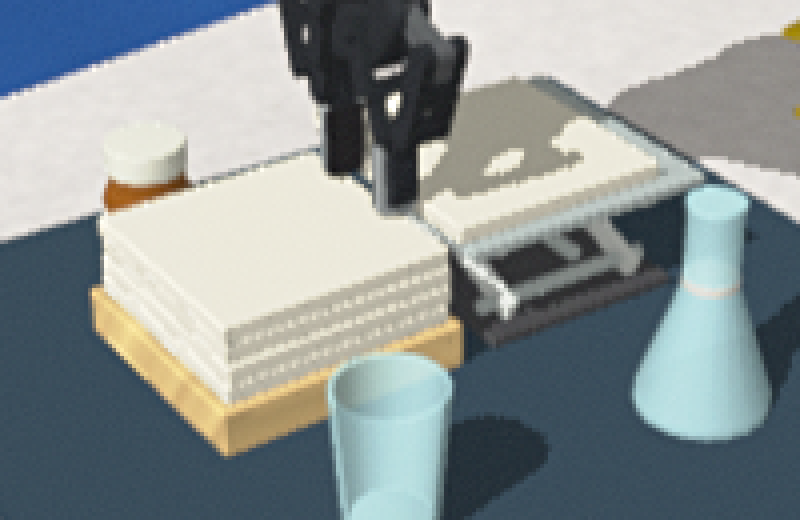

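View pics/scene4.png

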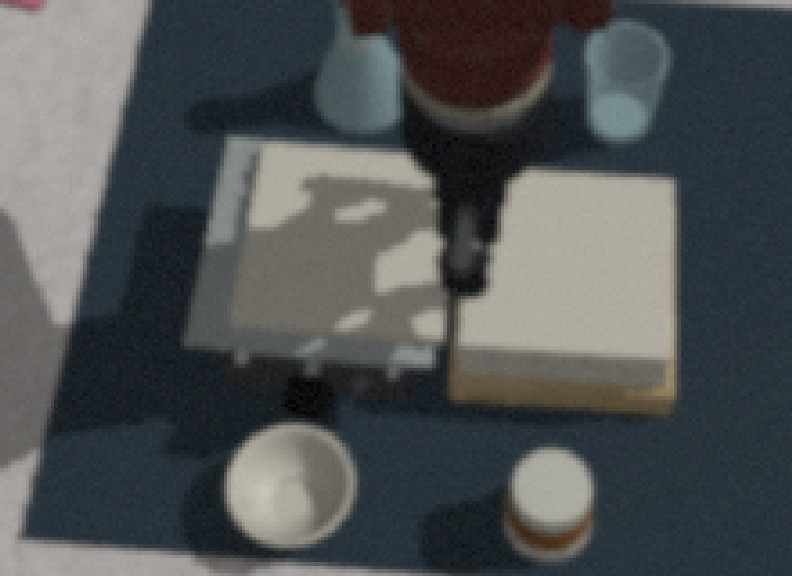

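```bash
python3 -m jog '{"offset":[[-0.01,-0.07,0],[-0.012,-0.07,0],[-0.012,-0.07,0],[-0.01,-0.05,0],[0,0,0],[0.02,0.1,0],[0.04,0.2,0.05],[0,0.2,0.5],[0,0.1,0.8],[0,0,0.8],[0,0,0.4],[0,0,0]],"angular":[[0,0,0],[0,0,0],[0,0,0],[0,0,0],[0,0,0],[0,0,0],[0,0,0],[0,0,0],[0,0,0],[0,0,0],[0,0,0],[0,0,0]],"jaw":[40,40,40,40,40,40,40,40,40,40,40,40]}'
python3 - <<'E'
from h import *
s=manip.state();print(s['tool_pos'],s['joint_vel'].round(2)); np.save('s5.npy',s,allow_pickle=True)
cv2.imwrite('pics/wrist5.png',manip.grab_frame('wrist'));
a=manip.grab_frame('scene');cv2.imwrite('pics/scene5r.png',a);cv2.imwrite('pics/scene5.png',cv2.resize(a[200:360,200:420],None,fx=3.6,fy=3.6,interpolation=cv2.INTER_NEAREST))
a=manip.grab_frame('side');cv2.imwrite('pics/side5r.png',a)
E
```

```text
time: 9.0
tool_pos: [0.665, 0.0613, 0.2005]
tool_rot: [-0.457, 0.452, -0.539, 0.544]
contact_force: [0.1, 0.6, -0.1]
gripper_width: 0.47
[0.66504994 0.06130363 0.20048416] [-0.    0.04  0.07 -0.   -0.02  0.  ]
```

View pics/wrist5.png

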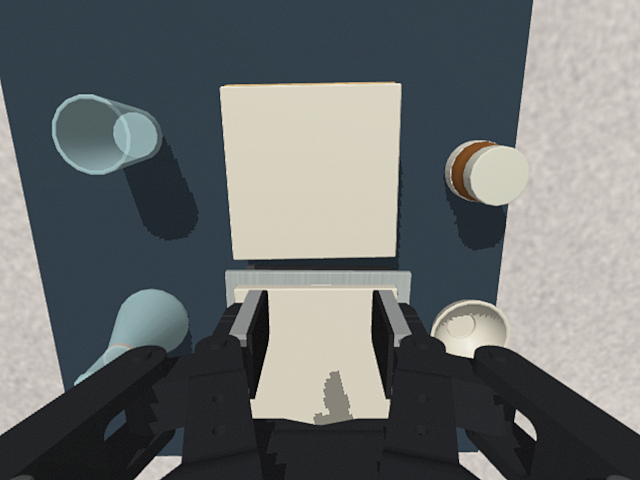

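View pics/scene5.png

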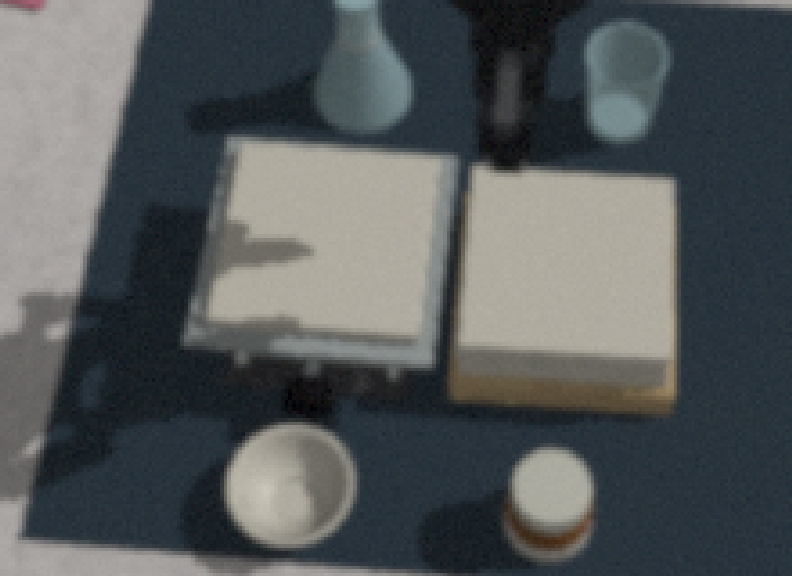

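The tile lies square on the platform. In the scene crop its corners are about (237,142), (443,155), (420,337) and (205,321), inside the platform's rim.

```bash
python3 - <<'E'
from meas import *
cc=cam('scene'); f=lambda L:np.array([[200+a/3.6,200+b/3.6] for a,b in L])
report('tile',cc,f([(237,142),(443,155),(420,337),(205,321)]),.074)
report('jack',cc,f([(228,135),(458,153),(435,367),(185,347)]),.064)
s=np.load('s5.npy',allow_pickle=True).item(); c5=cam('wrist',s)
# stack tile2 top z=.066
report('tile2',c5,np.array([(221,87),(400,83),(397,256),(233,259)],float),.066)
print('tile back edge',onz(c5,(234,290),.074),onz(c5,(402,290),.074),'jack back',onz(c5,(226,271),.064),onz(c5,(411,271),.064))
# flask from side view
im=cv2.imread('pics/side5r.png'); cv2.imwrite('pics/fl.png',cv2.resize(im[220:300,340:410],None,fx=7,fy=7,interpolation=cv2.INTER_NEAREST))
im=cv2.imread('pics/scene5r.png'); cv2.imwrite('pics/fl2.png',cv2.resize(im[185:245,270:330],None,fx=9,fy=9,interpolation=cv2.INTER_NEAREST))
E
```

```text
tile uv [[265.8, 239.4], [323.1, 243.1], [316.7, 293.6], [256.9, 289.2]] W [[0.5796, -0.0896], [0.5986, 0.0325], [0.7178, 0.0105], [0.6984, -0.1084]] ctr [ 0.6486 -0.0387] edges [123.6 121.2 120.5 120.3] ang [ -8.84 -10.46  -9.26  -8.99]
jack uv [[263.3, 237.5], [327.2, 242.5], [320.8, 301.9], [251.4, 296.4]] W [[0.5673, -0.096], [0.5913, 0.0421], [0.7319, 0.0178], [0.7086, -0.1207]] ctr [ 0.6498 -0.0392] edges [140.2 142.6 140.4 143.4] ang [-9.88 -9.85 -9.56 -9.93]
tile2 uv [[221.0, 87.0], [400.0, 83.0], [397.0, 256.0], [233.0, 259.0]] W [[0.6186, 0.1659], [0.734, 0.1482], [0.7177, 0.0309], [0.5992, 0.0497]] ctr [0.6674 0.0987] edges [116.7 118.4 120.  117.7] ang [-8.7  -7.92 -9.03 -9.5 ]
tile back edge [0.59666496 0.02884512 0.074     ] [0.71688158 0.00726415 0.074     ] jack back [0.59140056 0.04097184 0.064     ] [0.72687778 0.01672365 0.064     ]
```

View pics/fl.png

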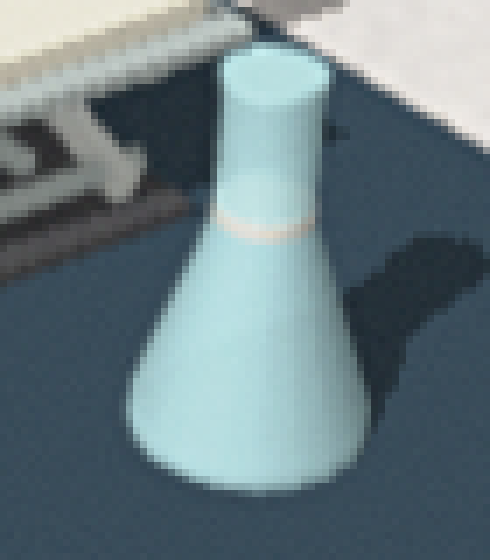

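View pics/fl2.png

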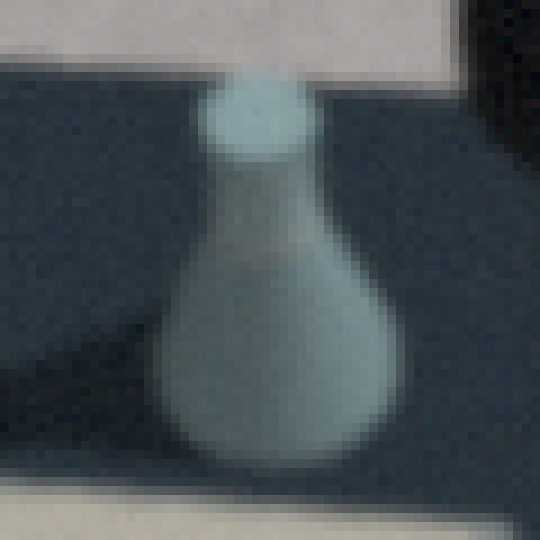

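```bash
python3 - <<'E'
from h import *
a=cam('side');b=cam('scene')
u=(340+273/7,220+74/7);v=(270+258/9,185+117/9)
print(onz(a,u,.108),onz(b,v,.108))
P=[c[0]@np.c_[c[1],c[2]] for c in (a,b)]
X=cv2.triangulatePoints(P[0],P[1],np.array(u),np.array(v)).ravel();print(X[:3]/X[3])
E
```

```text
[ 0.49333782 -0.01134763  0.108     ] [ 0.49860616 -0.01338131  0.108     ]
[ 0.49599298 -0.01393699  0.10559698]
```

Tile 1 mm from the jack's centre and at about 0.5° to it; the stack is unmoved. The flask axis comes out at (0.4955, −0.0135), with the two views agreeing. Next I'll move over the flask.

```bash
python3 -m jog '{"offset":[[-0.4,-0.2,0],[-0.7,-0.3,0],[-0.8,-0.35,0],[-0.8,-0.35,0],[-0.5,-0.2,0],[-0.2,-0.1,0],[0,0,0],[0,0,0]],"angular":[[0,0,0],[0,0,0],[0,0,0],[0,0,0],[0,0,0],[0,0,0],[0,0,0],[0,0,0]],"jaw":[70,70,70,70,70,70,70,70]}'
python3 - <<'E'
from h import *
s=manip.state();print(s['tool_pos']);c=cam('wrist',s)
cv2.imwrite('pics/wrist6.png',manip.grab_frame('wrist'))
print(proj(c,(.4955,-.0135,.108)),proj(c,(.4955,-.0135,.066)))
E
```

```text
time: 9.95
tool_pos: [0.4928, -0.0143, 0.1942]
tool_rot: [0.454, -0.454, 0.542, -0.542]
contact_force: [-0.0, -0.3, 0.0]
gripper_width: 0.822
[ 0.49283699 -0.01429268  0.1942074 ]
[325.10818647 245.40224817] [324.33968235 228.74072856]
```

View pics/wrist6.png

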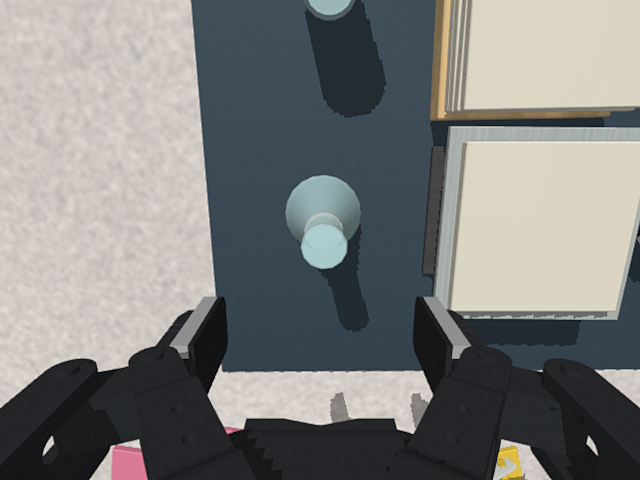

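The flask's neck top sits at (324,245), and I predicted (325,245), so the axis is confirmed. Next I'll descend and grip.

```bash
python3 -m jog '{"offset":[[0.05,0.016,-0.4],[0,0,-0.7],[0,0,-0.65],[0,0,-0.4],[0,0,-0.22],[0,0,-0.08],[0,0,0],[0,0,0],[0,0,0]],"angular":[[0,0,0],[0,0,0],[0,0,0],[0,0,0],[0,0,0],[0,0,0],[0,0,0],[0,0,0],[0,0,0]],"jaw":[70,70,70,70,70,70,70,70,70]}'
python3 - <<'E'
from h import *
s=manip.state();print(s['tool_pos']);c=cam('wrist',s)
cv2.imwrite('pics/wrist7.png',manip.grab_frame('wrist'))
E
```

```text
time: 10.9
tool_pos: [0.4961, -0.0139, 0.0738]
tool_rot: [-0.455, 0.454, -0.541, 0.542]
contact_force: [0.3, 1.2, -0.7]
gripper_width: 0.818
[ 0.49609765 -0.01385661  0.07379402]
```

View pics/wrist7.png

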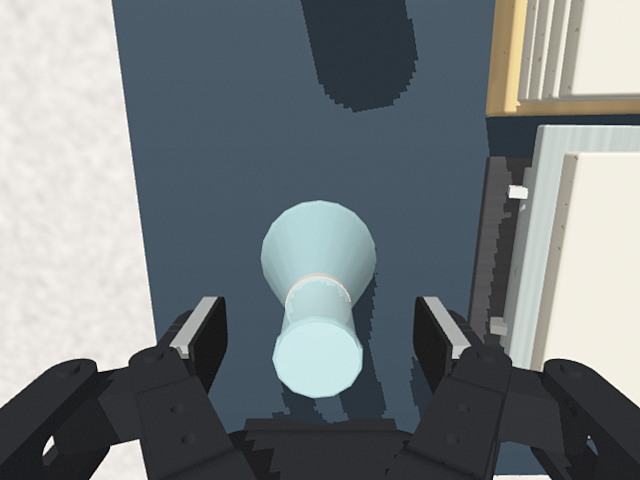

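```bash
python3 -m jog '{"offset":[[0,0,-0.05],[0,0,0],[0,0,0],[0,0,0],[0,0,0],[0,0,0],[0,0,0],[0,0,0]],"angular":[[0,0,0],[0,0,0],[0,0,0],[0,0,0],[0,0,0],[0,0,0],[0,0,0],[0,0,0]],"jaw":[50,30,20,20,20,20,20,20]}'
python3 - <<'E'
from h import *
a=manip.grab_frame('side');cv2.imwrite('pics/side8.png',cv2.resize(a[130:310,300:460],None,fx=3.3,fy=3.3,interpolation=cv2.INTER_NEAREST))
E
```

```text
time: 11.75
tool_pos: [0.495, -0.0137, 0.0699]
tool_rot: [-0.454, 0.454, -0.542, 0.542]
contact_force: [-0.2, -0.7, 1.3]
gripper_width: 0.292
```

View pics/side8.png

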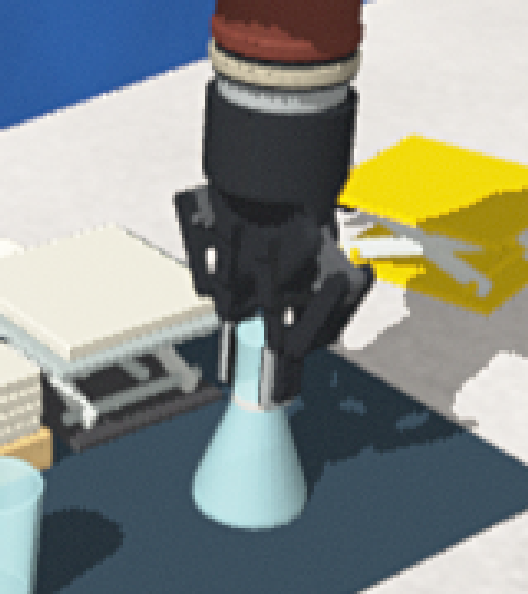

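```bash
python3 -m jog '{"offset":[[0,0,0.15],[0,0,0.35],[0,0,0.5],[0,0,0.5],[0,0,0.3],[0,0,0.1],[0,0,0]],"angular":[[0,0,0],[0,0,0],[0,0,0],[0,0,0],[0,0,0],[0,0,0],[0,0,0]],"jaw":[20,20,20,20,20,20,20]}'
python3 -m jog '{"offset":[[0.2,-0.03,0],[0.4,-0.07,0],[0.5,-0.09,0],[0.5,-0.09,0],[0.5,-0.09,0],[0.4,-0.07,0],[0.3,-0.05,0],[0.15,-0.02,0],[0.1,-0.016,0],[0,0,0],[0,0,0],[0,0,0]],"angular":[[0,0,0],[0,0,0],[0,0,0],[0,0,0],[0,0,0],[0,0,0],[0,0,0],[0,0,0],[0,0,0],[0,0,0],[0,0,0],[0,0,0]],"jaw":[20,20,20,20,20,20,20,20,20,20,20,20]}'
python3 - <<'E'
from h import *
a=manip.grab_frame('side');cv2.imwrite('pics/side9.png',cv2.resize(a[100:300,220:420],None,fx=3,fy=3,interpolation=cv2.INTER_NEAREST))
a=manip.grab_frame('scene');cv2.imwrite('pics/scene9.png',cv2.resize(a[180:340,220:380],None,fx=3.6,fy=3.6,interpolation=cv2.INTER_NEAREST))
E
```

```text
time: 12.5
tool_pos: [0.4951, -0.0137, 0.1652]
tool_rot: [-0.455, 0.454, -0.542, 0.542]
contact_force: [0.3, -0.1, -0.4]
gripper_width: 0.292
time: 13.7
tool_pos: [0.6469, -0.0398, 0.1647]
tool_rot: [0.454, -0.455, 0.542, -0.542]
contact_force: [0.1, -0.1, -1.5]
gripper_width: 0.29
```

View pics/side9.png

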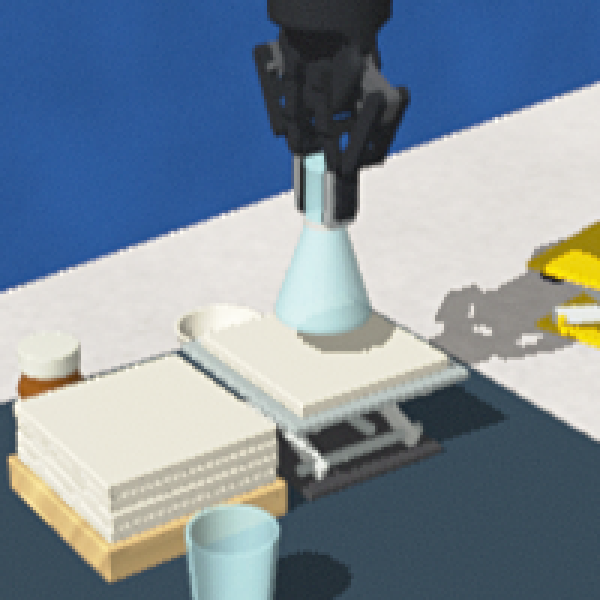

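View pics/scene9.png

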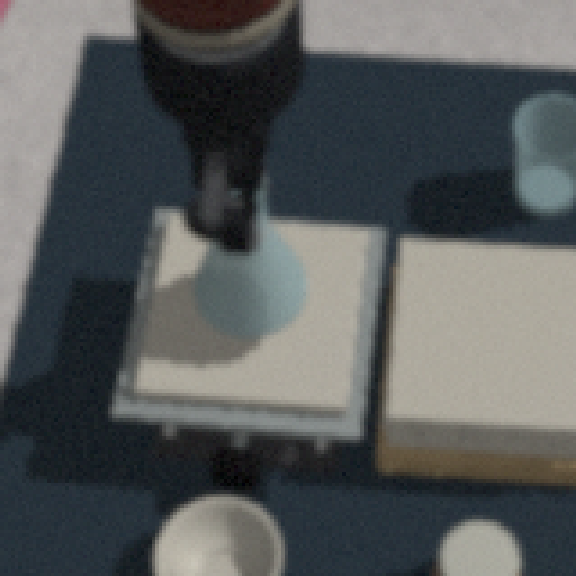

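The flask hangs upright over the middle of the tile. I'll lower it, with 1 mm steps at the end.

```bash
python3 -m jog '{"offset":[[0,0,-0.1],[0,0,-0.15],[0,0,-0.1],[0,0,-0.04],[0,0,-0.02],[0,0,0],[0,0,0]],"angular":[[0,0,0],[0,0,0],[0,0,0],[0,0,0],[0,0,0],[0,0,0],[0,0,0]],"jaw":[20,20,20,20,20,20,20]}'|egrep 'pos|force'
python3 -m jog '{"offset":[[0,0,-0.02],[0,0,-0.02],[0,0,0]],"angular":[[0,0,0],[0,0,0],[0,0,0]],"jaw":[20,20,20]}'|egrep 'pos|force'
```

```text
tool_pos: [0.6476, -0.0401, 0.1446]
contact_force: [-0.3, -0.1, -0.4]
tool_pos: [0.6474, -0.04, 0.1422]
contact_force: [-0.5, 0.8, -0.7]
```

```bash
for i in 1 2; do python3 -m jog '{"offset":[[0,0,-0.015],[0,0,0]],"angular":[[0,0,0],[0,0,0]],"jaw":[20,20]}'|egrep 'pos|force'; done
```

```text
tool_pos: [0.6475, -0.04, 0.142]
contact_force: [-0.1, -0.6, 0.5]
tool_pos: [0.6477, -0.04, 0.1419]
contact_force: [-1.5, -0.1, 4.6]
```

```bash
python3 -m jog '{"offset":[[0,0,0.01],[0,0,0],[0,0,0],[0,0,0],[0,0,0],[0,0,0],[0,0,0],[0,0,0]],"angular":[[0,0,0],[0,0,0],[0,0,0],[0,0,0],[0,0,0],[0,0,0],[0,0,0],[0,0,0]],"jaw":[20,30,36,45,60,70,70,70]}'
python3 - <<'E'
from h import *
cv2.imwrite('pics/wrist10.png',manip.grab_frame('wrist'))
E
```

```text
time: 16.0
tool_pos: [0.6474, -0.04, 0.1413]
tool_rot: [-0.454, 0.454, -0.542, 0.542]
contact_force: [-0.2, -0.4, 0.3]
gripper_width: 0.821
```

View pics/wrist10.png

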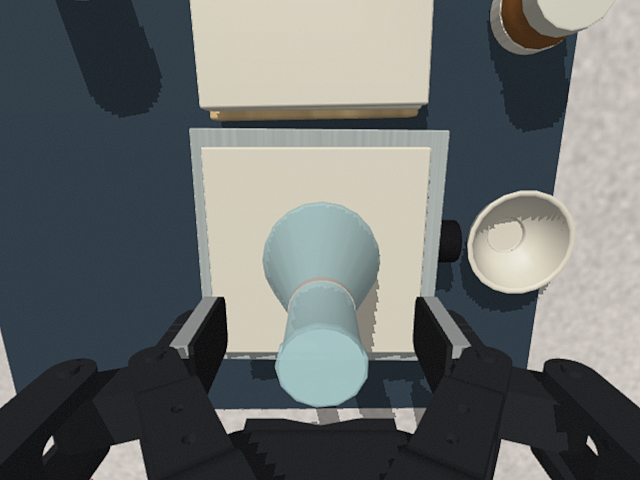

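The flask is released and clear of both fingers: its neck is centred at (322,365), with the pads at columns 226 and 415. I'll go straight up, then move back and check.

```bash
python3 -m jog '{"offset":[[0,0,0.2],[0,0,0.5],[0,0,0.6],[0,0,0.6],[0,0,0.5],[-0.5,0.4,0.1],[-0.7,0.4,0],[-0.5,0.2,0],[0,0,0],[0,0,0]],"angular":[[0,0,0],[0,0,0],[0,0,0],[0,0,0],[0,0,0],[0,0,0],[0,0,0],[0,0,0],[0,0,0],[0,0,0]],"jaw":[70,70,70,70,70,70,70,70,70,70]}'
python3 - <<'E'
from h import *
s=manip.state();np.save('s11.npy',s,allow_pickle=True);cv2.imwrite('pics/wrist11.png',manip.grab_frame('wrist'))
a=manip.grab_frame('side');cv2.imwrite('pics/side11.png',cv2.resize(a[120:320,200:420],None,fx=3,fy=3,interpolation=cv2.INTER_NEAREST))
a=manip.grab_frame('scene');cv2.imwrite('pics/scene11.png',cv2.resize(a[200:360,200:420],None,fx=3.6,fy=3.6,interpolation=cv2.INTER_NEAREST))
E
```

```text
time: 17.05
tool_pos: [0.5626, 0.01, 0.2674]
tool_rot: [-0.455, 0.454, -0.541, 0.542]
contact_force: [0.7, -0.2, 0.4]
gripper_width: 0.823
```

View pics/wrist11.png

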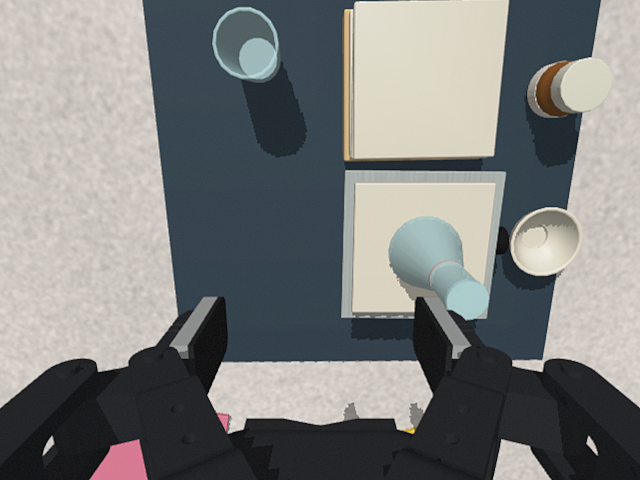

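View pics/side11.png

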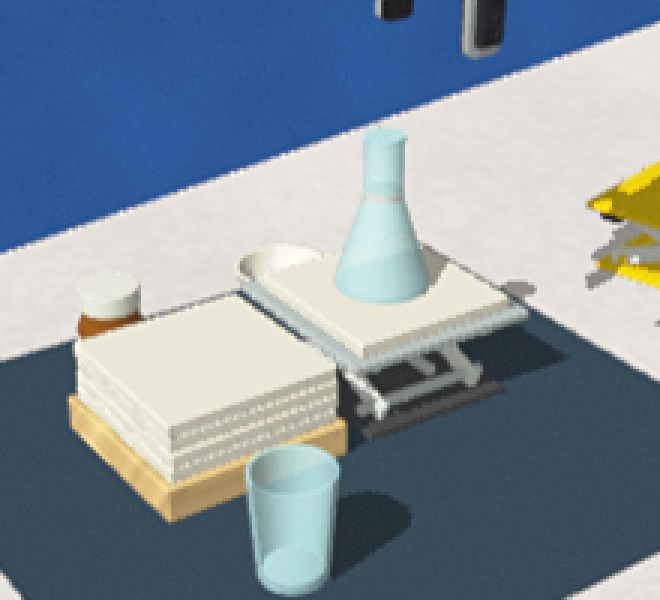

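View pics/scene11.png

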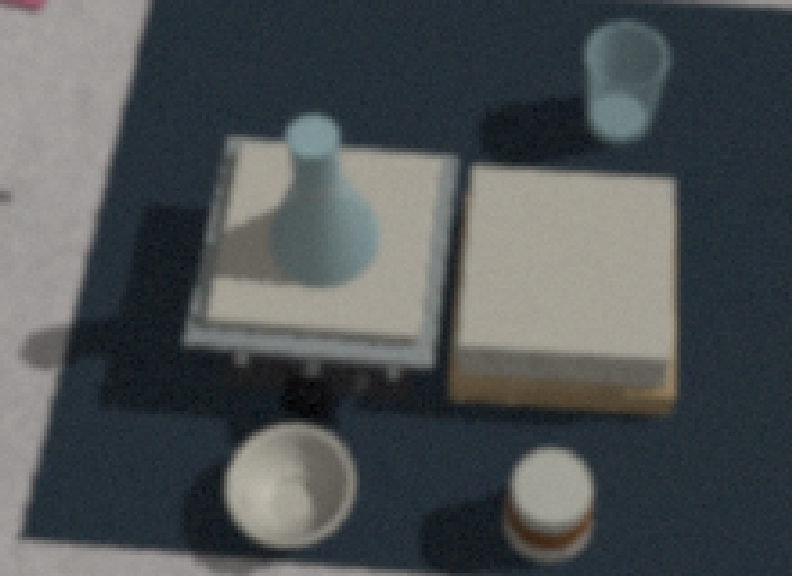

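```bash
python3 - <<'E'
from meas import *
s=np.load('s11.npy',allow_pickle=True).item();c=cam('wrist',s)
report('tile',c,np.array([(355,183),(495,182),(487,312),(351,312)],float),.074)
report('jack',c,np.array([(347,170),(506,172),(490,318),(342,318)],float),.064)
print('flask foot',onz(c,(425,252),.074),'top',onz(c,(467,298),.18))
b=cam('scene');a=cam('side')
print('top scene',onz(b,(200+313/3.6,200+136/3.6),.18),'side',onz(a,(200+385/3,120+136/3),.18))
print('beaker',onz(c,(246,42),.072),'jar',onz(c,(580,85),.057),'dish',onz(c,(545,241),.032))
manip.job_done()
E
```

```text
tile uv [[355.0, 183.0], [495.0, 182.0], [487.0, 312.0], [351.0, 312.0]] W [[0.596, 0.0295], [0.7125, 0.0098], [0.6984, -0.1094], [0.5746, -0.0874]] ctr [ 0.6454 -0.0394] edges [118.1 120.  125.8 118.8] ang [ -9.59  -6.73 -10.05 -10.4 ]
jack uv [[347.0, 170.0], [506.0, 172.0], [490.0, 318.0], [342.0, 318.0]] W [[0.5916, 0.0403], [0.7265, 0.0148], [0.7046, -0.1217], [0.5652, -0.097]] ctr [ 0.6469 -0.0409] edges [137.3 138.3 141.6 139.8] ang [-10.7   -9.11 -10.05 -10.88]
flask foot [ 0.64789744 -0.04150337  0.074     ] top [ 0.64703869 -0.03875832  0.18      ]
top scene [ 0.65051018 -0.03941694  0.18      ] side [ 0.64389543 -0.03708382  0.18      ]
beaker [0.52931593 0.1515292  0.072     ] jar [0.79384957 0.07504413 0.057     ] dish [ 0.77540967 -0.06561765  0.032     ]
the job is handed in; nothing more can be done
```

I slid the top tile flat onto the grey jack by pushing its edge with both fingertips. After backing off and checking it, I stood the flask in the middle of the tile. The job was handed in at about 17 s; it reports no verdict.

**Last checks:**
- **Tile:** its centre is about 2 mm from the platform's centre, and it is within about 2° of square. Hand-picked corner pixels scatter by a few degrees: one tile edge read −6.7° against about −10° for the others.
- **Flask:** its foot is about 3 mm from the tile's centre. It stands upright and clear of the fingers. The estimates of its top from different cameras differ by up to 7 mm in x, in line with the offset between those views earlier.
- **Other tiles:** tile 2 was within about 1 mm of the top tile's measured start position after the slide. The lower tiles I checked only by eye, and they look unchanged.
- **Beaker, jar and dish:** all read within about 3 mm of where they started.

No check failed.

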